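# Fetch the scraper from the tool crate and clear the bench plate

## Task

Pick the yellow-handled, rubber-footed scraper block out of the cluttered tool crate and, holding it, sweep the three metal offcuts off the steel bench plate into the blue catch tray attached to it, so that all three lie down in the tray. Then leave the scraper standing upright on its rubber foot on the steel plate. Touch the offcuts only with the scraper, leave the other tools and stock in the crate, and do not disturb the screwdriver lying on the bench.

Things in the scene. Friction and masses are not known exactly. Their poses are not given: they have to be found in the camera images.
- scraper: Scraper block standing in the crate (near, middle or far place): black rubber foot 28 (x) x 100 (y) x 14 mm high, on it a yellow plastic grip 22 (x) x 62 (y) mm, from 14 to 56 mm height. Origin at the centre of the foot's underside, z up, y along its length. Pinch the grip across x. About 0.12 kg.
- scraper_grip (a point): Middle of the scraper's yellow grip, 38 mm above the underside of its foot: a good grasp point.
- station: Fixed bench plate with catch tray. Steel plate 170 (x) x 130 (y) mm, top 30 mm above the bench, no lip. Origin at bench height under the plate's centre. Beyond its +x edge (x = 85 mm) a blue open tray spans x 85 to 185, y -90 to 90 mm: floor 4 mm above the bench, walls 4 mm thick, sides 20 mm high, far wall 40 mm high. Stands left or right of the robot's middle.
- plate_top (a point): Centre of the steel plate's top face, 30 mm above the bench; axes as the station.
- tray_floor (a point): Centre of the catch tray's floor, 4 mm above the bench.
- chip_a: Brass offcut, block 14 x 11 x 9 mm, on the steel plate. Origin at the centre of its underside as it starts.
- chip_b: Brass L-shaped offcut about 13 x 13 x 10 mm, on the steel plate. Origin in the middle of its underside as it starts.
- chip_c: Copper offcut, block 12 x 12 x 10 mm, on the steel plate. Origin at the centre of its underside as it starts.
- crate: Grey open tool crate, fixed to the bench, outside 280 (x) x 170 (y) x 45 mm high, walls and floor 5 mm. Origin at bench height under its centre. Three things stand across it in a row along its x axis, 80 mm apart; two rods lie along its long walls. It stands on the other side of the robot's middle from the station.
- sanding_block: Dark wooden sanding block in the crate, 28 (x) x 90 (y) x 34 mm high, no yellow. Origin at the centre of its underside. Not to be taken.
- casting: Brass casting in the crate, 26 (x) x 70 (y) mm base with stubs up to 34 mm high. Origin at the centre of its underside. Not to be taken.
- steel_rod: Steel rod 8 mm thick, 220 mm long, lying along one long wall of the crate; its x is its length.
- brass_rod: Brass rod 8 mm thick, 200 mm long, lying along the other long wall of the crate; its x is its length.
- bushing: Copper bushing (ring) lying in the crate, 24 mm across, 14 mm high. Origin at the centre of its underside. Not to be taken.
- screwdriver: Wooden-handled screwdriver 190 mm long lying on the bench between crate and station, up to about 30 mm high. Origin at its middle, on the bench; x is its length.
Mind the look-alikes: they are no part of the job. What is shaped like the scraper but orange or white is not meant.

How it is judged (in metres and radians):
On the way, in this order (a step that is already met when the one before it is completed fails the run):
1. the scraper is held by the fingers, lifted clear out of the crate (its foot 60 mm or more above the bench) (contact force between scraper and the fingers above 1 N and height (world z) of scraper above 0.06 m), for 0.2 s.
2. all three offcuts are in the tray while the scraper is still held (x of chip_a in the frame of station between 0.085 and 0.185 m and y of chip_a in the frame of station between -0.088 and 0.088 m and z of chip_a in the frame of station between 0 and 0.027 m and x of chip_b in the frame of station between 0.085 and 0.185 m and y of chip_b in the frame of station between -0.088 and 0.088 m and z of chip_b in the frame of station between 0 and 0.027 m and x of chip_c in the frame of station between 0.085 and 0.185 m and y of chip_c in the frame of station between -0.088 and 0.088 m and z of chip_c in the frame of station between 0 and 0.027 m and contact force between scraper and the fingers above 1 N), for 0.2 s.
At the end, for the whole second after the job is handed in: All three offcuts lie at rest inside the blue catch tray (origins within its outline and lower than 27 mm above the bench). The scraper stands at rest, released and upright (within 0.12 rad) on its foot on the steel plate, its origin within the plate's outline and 25 to 36 mm above the bench (x of chip_a in the frame of station between 0.085 and 0.185 m and y of chip_a in the frame of station between -0.088 and 0.088 m and z of chip_a in the frame of station between 0 and 0.027 m and x of chip_b in the frame of station between 0.085 and 0.185 m and y of chip_b in the frame of station between -0.088 and 0.088 m and z of chip_b in the frame of station between 0 and 0.027 m and x of chip_c in the frame of station between 0.085 and 0.185 m and y of chip_c in the frame of station between -0.088 and 0.088 m and z of chip_c in the frame of station between 0 and 0.027 m and linear speed of each of chip_a, chip_b, chip_c, scraper below 0.02 m/s and x of scraper in the frame of station between -0.085 and 0.085 m and y of scraper in the frame of station between -0.065 and 0.065 m and z of scraper in the frame of station between 0.025 and 0.036 m and angle between scraper's own z axis and vertical below 0.12 rad); the robot touches nothing.
It fails at once if an offcut is touched by the fingers or the arm (contact force between any of chip_a, chip_b, chip_c and the fingers above 0.3 N or contact force between any of chip_a, chip_b, chip_c and the arm above 0.3 N).
It fails at once if another thing in the crate is taken or knocked out of it (more than 70 mm above the bench, or 160 mm from the crate's centre) (height (world z) of any of sanding_block, casting, steel_rod, brass_rod, bushing above 0.07 m or horizontal distance between any of sanding_block, casting, steel_rod, brass_rod, bushing and crate above 0.16 m).
It fails at once if the screwdriver is moved more than 40 mm (distance of screwdriver from where it was at the start of the episode above 0.04 m).
It also fails if it takes over 51 s, if anything falls off the work surface, if the arm or the gripper's body presses on something with over 40 N, if the wrist force passes 120 N, or if a joint passes its speed limit or range.

## Robot

A 6-joint arm with a two-finger parallel gripper is mounted at the origin on the work surface. World frame = base frame: x ahead of the robot, y to its left, z up, the work surface at z = 0. Lengths are in m, angles in degrees, forces in N, time in s.
With the tool pointing down it reaches from about 0.4 to 0.825 m from the base axis. Payload 7 kg.
Tool frame: the origin (TCP) lies midway between the tips of the shut fingers; the grasp point (between the pads) lies 19 mm behind it; z points along the fingers, y is the line along which they close (so a half turn about z gives the same grasp; the last joint's range is limited). The gripper opens to 88 mm and grips with 3 to 60 N. Pads are 19 mm wide; open, the fingers measure 130 mm over their backs; the gripper's body (78 mm by 193 mm) begins 47 mm behind the grasp point.
Start: joints at [89.731, 20.546, 0.682, 0, -70.136, -16.507], TCP at [0.195, 0.646, 0.203] pointing down, gripper open.
Joint ranges: [-176.03, 176.03], [-82.01, 121.73], [-58.28, 71.71], [-173.87, 95.51], [-174.79, -0.11], [-173.66, 173.66]. Speed limits (degrees/s): [136.94, 136.94, 172.46, 180, 180, 180].

## Interface

Orientations are given as [roll, pitch, yaw] about the fixed x, y, z axes, in that order (R = Rz(yaw) Ry(pitch) Rx(roll)).
In Python, from plant import get_state, optics, order gives the robot as it stands. The module is installed in compiled form; this text tells all that it offers.
- The arm moves only by the tool send_rows, never from a script. Its argument "moves" is a list of rows, each an object with "slide": the shift along the tool's x, y, z as a fraction of full scale, a list of three; "turn": the turn about the tool's z as a fraction of full scale; "gripper": the opening, from 0 (shut) to 1 (fully open). A call has exactly 5 rows; each row is the pose to reach, as a shift and turn from the pose commanded when the call began, along the tool's axes at that moment; what a row does not reach only later rows make up. Full scale, the value 1, is 150 mm for a shift and 90 degrees for a turn. A row lasts 1/12 s, in which the tool goes at most 41.7 mm and 7.16 degrees, less where a joint would pass 70% of its speed; a pose out of reach is approached as far as the arm can. A call with a number of a shift or a turn outside -1 to 1 is refused whole. A call with a gripper value outside its range is refused whole. The fingers move at their own pace and stop on an object; "newtons" is the grip in N (left out, the last holds). Time passes only in rows, so rows that repeat a pose let the fingers close, or fill a call up. It gives the time, the measured TCP pose, the force, the opening and the grip force at its end, in the units of the state.
- get_state(): the state, without advancing time (a new reading comes with each control period).
- optics.capture(name): name is "side" or "top" or "wrist"; returns a dict with "img" (420x560x3 uint8, red, green, blue), "intrinsics" (3x3 intrinsics, pixels), "origin" and "attitude" of the camera in the world. Camera axes: x right, y down, z forward; pixel columns grow to the right and rows downward; lengths in m; the calibration is good to about 2 mm. A picture is of the moment at which its call begins. There is no depth.
- order.close_job(): hands the job in; it is judged then, once.
Trained networks look in the newest picture that a camera, given by its name, has taken for a name from the list of things; names that differ only in an ending like _2 or _b are one class to them, and where a whole thing is asked for, a point or a joint stands for the part that bears it (a point fixed in the world has none). Each returns a list of dicts, best first, with "p" (0 to 1); they miss things now and then, are a little off and sometimes report something else, mostly with a low value. They report only what shows in the picture. A call takes as long as a camera call. They do not tell look-alikes from the thing itself.
- optics.look_for(camera, name): "location" ([x, y, z] in m, in world coordinates, good to about 4 mm: the middle of the surface that is visible of it).
The state is a dict: "time_s": time; "joints": joint angles; "qd": joint speeds; "joint_torque": joint torques, N m; "tcp_pos": TCP position; "eef_rot": TCP orientation; "contact_force": force on the tool from outside, world axes, zero at the start; "moment": the same for the moment, N m; "gripper_width": finger opening in m; "gripper_force": force on a finger pad.
Only numpy, scipy, OpenCV 4.12 (cv2) and the standard library are available. Lean on these libraries where they do the work, as an engineer would, in place of code of your own. Each camera call takes 0.05 s, during which the arm holds its last target. There are 200 camera calls.

## Working session

There is one attempt and no reset: what is moved stays moved. The work goes in short steps, Python scripts to look and compute and a tool call to move; the robot and the scene stay as the last step left them, time stands still between calls to the robot, and variables do not carry over. Pictures are saved under pics/ and viewed, at most 11 in all, crops included, and the job is handed in when it is done.

Besides the shell and the picture viewer there is one more tool, called after "Call:" by a JSON object that holds its "method" and its "body", one argument or row to a line. send_rows: Moves the arm, as the interface text tells. Shift numbers are shares of 150 mm and turn numbers shares of 90 degrees, none past 1 either way. Its arguments: {"type":"object","properties":{"moves":{"type":"array"},"newtons":{"type":"number"}},"required":["moves"]}

```bash
mkdir -p pics; python3 - <<'E'
from plant import get_state, optics
import cv2, numpy as np
s=get_state(); print(s['time_s'],s['tcp_pos'],s['eef_rot'],s['gripper_width'])
for c in ('top','side'):
    d=optics.capture(c); cv2.imwrite(f'pics/{c}0.png',d['img'][:,:,::-1]); print(c,d['intrinsics'],d['origin'],d['attitude'])
for n in ['scraper','station','plate_top','tray_floor','chip_a','chip_b','chip_c','crate','screwdriver','sanding_block','casting','bushing']:
    print(n,[(np.round(r['location'],3).tolist(),round(r['p'],2)) for r in optics.look_for('top',n)][:3])
E
```

```text
0.0 [0.19470739 0.64574695 0.20202811] [ 1.79903975e+02 -9.70002685e-03 -1.67791311e+01] 0.08766107493422562
top [[443.9121658    0.         275.83810183]
 [  0.         443.9121658  204.12346486]
 [  0.           0.           1.        ]] [ 0.41321103 -0.02296729  0.98658435] [-168.13512503    0.17359691  -98.36456318]
side [[449.66055538   0.         273.8072056 ]
 [  0.         449.66055538 212.52110519]
 [  0.           0.           1.        ]] [ 0.48613294 -0.72806795  0.64625111] [-1.30477930e+02  8.18048914e-02 -8.78937686e+00]
scraper [([0.604, -0.221, 0.038], 0.95), ([0.673, -0.389, 0.051], 0.9)]
station [([0.606, 0.22, 0.031], 0.9)]
plate_top [([0.603, 0.223, 0.029], 0.69)]
tray_floor [([0.602, 0.222, 0.027], 0.56)]
chip_a []
chip_b []
chip_c []
crate [([0.517, -0.22, 0.011], 0.94)]
screwdriver [([0.424, -0.008, 0.023], 0.67), ([0.605, 0.222, 0.031], 0.18)]
sanding_block [([0.53, -0.215, 0.041], 0.88), ([0.55, -0.142, 0.01], 0.21)]
casting [([0.449, -0.202, 0.013], 0.6), ([0.605, -0.222, 0.039], 0.28)]
bushing []
```

View pics/top0.png

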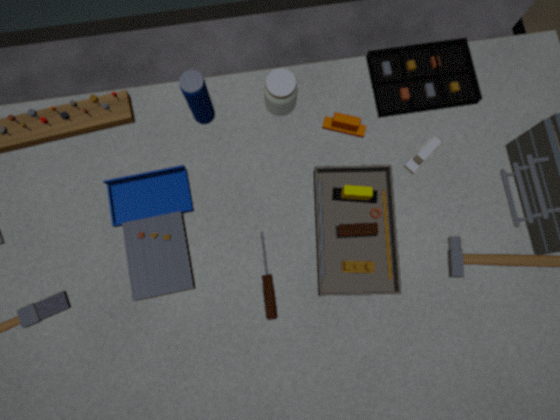

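View pics/side0.png

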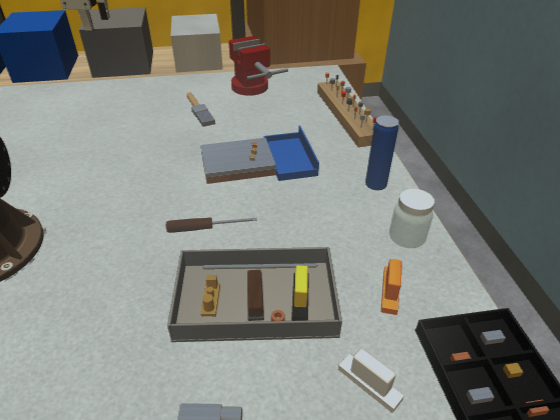

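```bash
cat > h.py <<'E'
import numpy as np, cv2
from scipy.spatial.transform import Rotation as R
from plant import get_state, optics, order
def cam(n):
    d=optics.capture(n); d['R']=R.from_euler('xyz',d['attitude'],degrees=True).as_matrix(); return d
def w(d,uv,z):
    r=d['R']@np.linalg.solve(d['intrinsics'],np.r_[uv,1.]); o=np.array(d['origin'])
    return (o+r*(z-o[2])/r[2])[:2]
def blobs(d,lo,hi,box,amin=8):
    h=cv2.cvtColor(d['img'],cv2.COLOR_RGB2HSV); m=cv2.inRange(h,lo,hi); k=np.zeros_like(m)
    x0,y0,x1,y1=box; k[y0:y1,x0:x1]=m[y0:y1,x0:x1]
    c,_=cv2.findContours(k,cv2.RETR_EXTERNAL,cv2.CHAIN_APPROX_NONE)
    return sorted([cv2.minAreaRect(q)+(cv2.contourArea(q),) for q in c if cv2.contourArea(q)>=amin],key=lambda r:-r[3])
def rnd(x): return np.round(x,4).tolist()
E
python3 - <<'E'
from h import *
d=cam('top')
for nm,lo,hi,box,z in [('chips',(5,100,60),(25,255,255),(125,215,190,295),.038),('yellow',(22,150,100),(35,255,255),(315,165,400,210),.056),('plate',(95,5,70),(130,110,255),(118,205,200,302),.03)]:
    for c,sz,a,ar in blobs(d,lo,hi,box): print(nm,np.round(c,1),np.round(sz,1),a,ar,[rnd(w(d,p,z)) for p in cv2.boxPoints((c,sz,a))],rnd(w(d,c,z)))
im=d['img'][:,:,::-1]
a=cv2.resize(im[160:300,310:405],None,fx=4,fy=4,interpolation=cv2.INTER_CUBIC);b=cv2.resize(im[160:300,100:200],None,fx=4,fy=4,interpolation=cv2.INTER_CUBIC)
cv2.imwrite('pics/crop.png',np.clip(np.hstack([a,b])*1.6,0,255))
E
```

```text
chips [166.5 237. ] [4. 5.] 90.0 19.5 [[0.5788, 0.1991], [0.5772, 0.1884], [0.5686, 0.1892], [0.5701, 0.1999]] [0.5737, 0.1941]
chips [140.5 234.5] [5. 5.] 90.0 18.5 [[0.5934, 0.254], [0.5919, 0.2433], [0.581, 0.2442], [0.5826, 0.2549]] [0.5872, 0.2491]
chips [153. 235.] [4. 6.] 90.0 16.0 [[0.5875, 0.2285], [0.5856, 0.2157], [0.577, 0.2165], [0.5788, 0.2293]] [0.5822, 0.2225]
yellow [357.9 190.1] [28.3  9.7] 4.085616588592529 238.5 [[0.6079, -0.1957], [0.6288, -0.201], [0.6155, -0.2604], [0.5947, -0.2549]] [0.6117, -0.228]
plate [154.5 259.1] [86.7 65.4] 80.78897094726562 4655.5 [[0.6253, 0.3037], [0.6279, 0.1615], [0.4403, 0.1511], [0.4386, 0.2879]] [0.5312, 0.2261][ WARN:0@1.182] global loadsave.cpp:1063 imwrite_ Unsupported depth image for selected encoder is fallbacked to CV_8U.
```

View pics/crop.png

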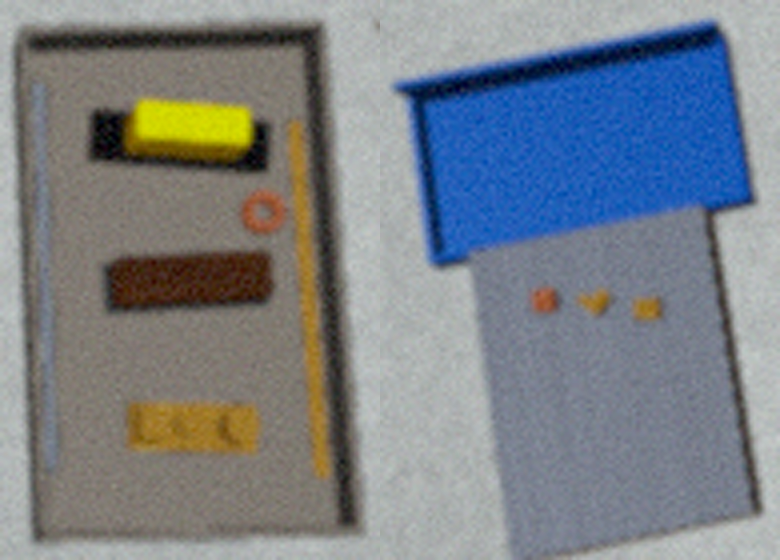

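```bash
python3 - <<'E'
from h import *
d=cam('top')
pl=[(472,250),(705,208),(750,512),(510,560)]
for p in pl: print('plate',rnd(w(d,(100+(p[0]-380)/4,160+p[1]/4),.03)))
for n,p,z in [('yelltopA',(132,100),.061),('yelltopB',(252,107),.061),('yelltopC',(252,148),.061),('footNW',(92,112),.019),('footSE',(268,168),.019),('footSW',(90,160),.019),('crateTL',(18,30),.045),('crateTR',(318,28),.045),('crateBR',(360,535),.045),('crateBL',(38,540),.045)]:
  print(n,rnd(w(d,(310+p[0]/4,160+p[1]/4),z)))
E
```

```text
plate [0.6207, 0.287]
plate [0.6253, 0.1586]
plate [0.4586, 0.1518]
plate [0.4523, 0.2797]
yelltopA [0.6265, -0.1974]
yelltopB [0.6132, -0.2604]
yelltopC [0.5911, -0.2561]
footNW [0.6326, -0.1819]
footSE [0.5866, -0.2733]
footSW [0.6056, -0.176]
crateTL [0.6785, -0.1453]
crateTR [0.6555, -0.309]
crateBR [0.3834, -0.2764]
crateBL [0.4052, -0.1106]
```

Call:
{"method": "send_rows", "body": {
  "moves": [
    {"slide":[0.2,0.2,0],"turn":0.08,"gripper":0.55},
    {"slide":[0.4,0.4,0],"turn":0.16,"gripper":0.55},
    {"slide":[0.6,0.6,0],"turn":0.23,"gripper":0.55},
    {"slide":[0.8,0.8,0],"turn":0.31,"gripper":0.55},
    {"slide":[1,1,0],"turn":0.39,"gripper":0.55}
  ]
}}

```text
time_s: 1.22
tcp_pos: [0.2939, 0.4609, 0.203]
eef_rot: [-180.0, 0.0, -52.1]
contact_force: [1.3, 0.5, 0.6]
gripper_width: 0.0599
gripper_force: 0.0
```

Call:
{"method": "send_rows", "body": {
  "moves": [
    {"slide":[0.2,0.047,0],"turn":0.08,"gripper":0.55},
    {"slide":[0.4,0.094,0],"turn":0.16,"gripper":0.55},
    {"slide":[0.6,0.14,0],"turn":0.23,"gripper":0.55},
    {"slide":[0.8,0.19,0],"turn":0.31,"gripper":0.55},
    {"slide":[1,0.236,0],"turn":0.39,"gripper":0.55}
  ]
}}

```text
time_s: 1.63
tcp_pos: [0.3587, 0.3215, 0.2033]
eef_rot: [-180.0, 0.0, -87.2]
contact_force: [0.8, -0.0, -0.0]
gripper_width: 0.0484
gripper_force: 0.0
```

Call:
{"method": "send_rows", "body": {
  "moves": [
    {"slide":[0.2,-0.08,0],"turn":0.04,"gripper":0.55},
    {"slide":[0.4,-0.16,0],"turn":0.08,"gripper":0.55},
    {"slide":[0.6,-0.24,0],"turn":0.12,"gripper":0.55},
    {"slide":[0.8,-0.32,0],"turn":0.163,"gripper":0.55},
    {"slide":[1,-0.4,0],"turn":0.163,"gripper":0.55}
  ]
}}

```text
time_s: 2.05
tcp_pos: [0.4269, 0.1751, 0.2034]
eef_rot: [-180.0, 0.1, -101.7]
contact_force: [0.8, 0.2, 0.5]
gripper_width: 0.0485
gripper_force: 0.0
```

Call:
{"method": "send_rows", "body": {
  "moves": [
    {"slide":[0.2,-0.146,0],"turn":0,"gripper":0.55},
    {"slide":[0.4,-0.29,0],"turn":0,"gripper":0.55},
    {"slide":[0.6,-0.44,0],"turn":0,"gripper":0.55},
    {"slide":[0.8,-0.58,0],"turn":0,"gripper":0.55},
    {"slide":[1,-0.73,0],"turn":0,"gripper":0.55}
  ]
}}

```text
time_s: 2.47
tcp_pos: [0.5043, 0.0059, 0.2034]
eef_rot: [-180.0, 0.0, -101.5]
contact_force: [1.0, 0.2, 0.8]
gripper_width: 0.0481
gripper_force: 0.0
```

Call:
{"method": "send_rows", "body": {
  "moves": [
    {"slide":[0.2,-0.146,0],"turn":0,"gripper":0.55},
    {"slide":[0.4,-0.29,0],"turn":0,"gripper":0.55},
    {"slide":[0.6,-0.44,0],"turn":0,"gripper":0.55},
    {"slide":[0.8,-0.58,0],"turn":0,"gripper":0.55},
    {"slide":[1,-0.73,0],"turn":0,"gripper":0.55}
  ]
}}

```text
time_s: 2.88
tcp_pos: [0.5818, -0.1631, 0.2032]
eef_rot: [-180.0, 0.0, -101.5]
contact_force: [0.9, 1.0, -0.7]
gripper_width: 0.0482
gripper_force: 0.0
```

```bash
python3 - <<'E'
from h import *
s=get_state(); print(s['tcp_pos'],s['eef_rot'])
d=cam('wrist'); cv2.imwrite('pics/w1.png',d['img'][:,:,::-1]); print(d['origin'],d['attitude'],d['intrinsics'][0])
for c,sz,a,ar in blobs(d,(22,130,60),(35,255,255),(0,0,560,420),300): print(c,sz,a,ar,[rnd(w(d,p,.061)) for p in cv2.boxPoints((c,sz,a))],rnd(w(d,c,.061)))
E
```

```text
[ 0.58176388 -0.1630794   0.20316131] [-1.79975441e+02  7.80797202e-03 -1.01498802e+02]
[ 0.56639268 -0.24153187  0.38416882] [1.63095321e+02 3.53004903e-02 1.68487966e+02] [309.93355667   0.         277.39887278]
(238.0, 131.5) (63.0, 24.0) 90.0 1379.0 [[0.6141, -0.2625], [0.5909, -0.2578], [0.6049, -0.197], [0.6295, -0.202]] [0.6096, -0.2307]
```

View pics/w1.png

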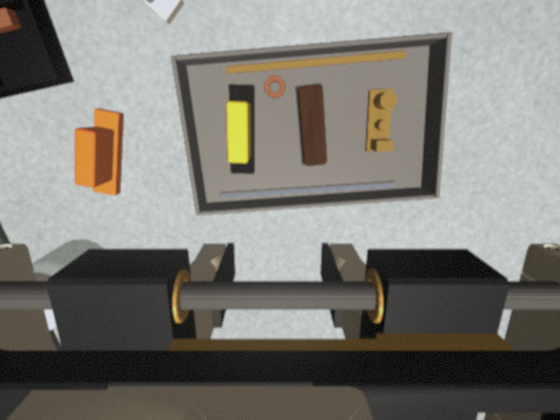

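Call:
{"method": "send_rows", "body": {
  "moves": [
    {"slide":[0.15,-0.1,0.1],"turn":0.011,"gripper":0.55},
    {"slide":[0.3,-0.2,0.2],"turn":0.011,"gripper":0.55},
    {"slide":[0.389,-0.263,0.4],"turn":0.011,"gripper":0.55},
    {"slide":[0.389,-0.263,0.6],"turn":0.011,"gripper":0.55},
    {"slide":[0.389,-0.263,0.6],"turn":0.011,"gripper":0.55}
  ]
}}

```text
time_s: 3.35
tcp_pos: [0.6044, -0.2262, 0.1062]
eef_rot: [179.4, 0.0, -102.7]
contact_force: [-1.1, 0.6, -1.6]
gripper_width: 0.0481
gripper_force: 0.0
```

```bash
python3 - <<'E'
from h import *
s=get_state(); print(s['tcp_pos'],s['eef_rot'])
d=cam('wrist'); cv2.imwrite('pics/w2.png',d['img'][:,:,::-1])
t=cam('side'); cv2.imwrite('pics/s2.png',t['img'][:,:,::-1])
for c,sz,a,ar in blobs(d,(22,130,60),(35,255,255),(0,0,560,420),300): print(c,sz,a,ar,[rnd(w(d,p,.061)) for p in cv2.boxPoints((c,sz,a))],rnd(w(d,c,.061)))
E
```

```text
[ 0.60443963 -0.22624908  0.10624677] [ 1.79424110e+02  1.97163032e-02 -1.02658398e+02]
(268.0, 210.0) (82.0, 28.0) 90.0 2173.0 [[0.6128, -0.2687], [0.5927, -0.2641], [0.6069, -0.1996], [0.6287, -0.2046]] [0.61, -0.2356]
```

View pics/w2.png

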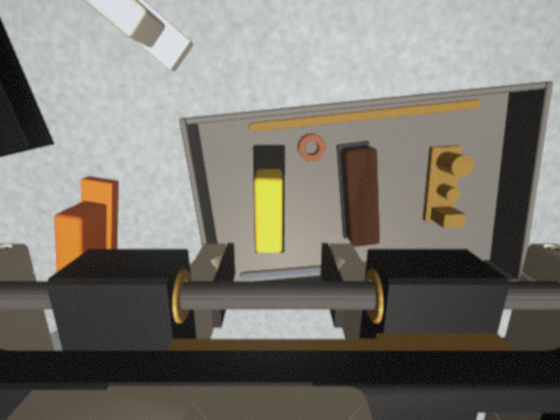

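Call:
{"method": "send_rows", "body": {
  "moves": [
    {"slide":[0.02,0,0],"turn":0,"gripper":0.55},
    {"slide":[0.02,0,0],"turn":0,"gripper":0.55},
    {"slide":[0.02,0,0.1],"turn":0,"gripper":0.55},
    {"slide":[0.02,0,0.2],"turn":0,"gripper":0.55},
    {"slide":[0.02,0,0.2],"turn":0,"gripper":0.55}
  ]
}}

```text
time_s: 3.87
tcp_pos: [0.607, -0.2284, 0.0824]
eef_rot: [179.9, 0.0, -102.5]
contact_force: [-0.5, 1.0, -1.1]
gripper_width: 0.0481
gripper_force: 0.0
```

Call:
{"method": "send_rows", "body": {
  "moves": [
    {"slide":[0.015,-0.02,0.08],"turn":0,"gripper":0.55},
    {"slide":[0.015,-0.02,0.18],"turn":0,"gripper":0.55},
    {"slide":[0.015,-0.02,0.28],"turn":0,"gripper":0.55},
    {"slide":[0.015,-0.02,0.38],"turn":0,"gripper":0.55},
    {"slide":[0.015,-0.02,0.38],"turn":0,"gripper":0.55}
  ]
}}

```text
time_s: 4.28
tcp_pos: [0.6091, -0.2317, 0.024]
eef_rot: [179.8, 0.0, -102.5]
contact_force: [-0.2, -0.5, -0.6]
gripper_width: 0.0479
gripper_force: 0.0
```

Call:
{"method": "send_rows", "body": {
  "moves": [
    {"slide":[0,0,0],"turn":0,"gripper":0.2},
    {"slide":[0,0,0],"turn":0,"gripper":0.1},
    {"slide":[0,0,0],"turn":0,"gripper":0.1},
    {"slide":[0,0,0],"turn":0,"gripper":0.1},
    {"slide":[0,0,0],"turn":0,"gripper":0.1}
  ],
  "newtons": 30
}}

```text
time_s: 4.7
tcp_pos: [0.6107, -0.2321, 0.027]
eef_rot: [-179.9, 0.0, -102.5]
contact_force: [-0.2, 0.7, 4.2]
gripper_width: 0.0216
gripper_force: 30.0
```

Call:
{"method": "send_rows", "body": {
  "moves": [
    {"slide":[0,0,0],"turn":0,"gripper":0.1},
    {"slide":[0,0,-0.1],"turn":0,"gripper":0.1},
    {"slide":[0,0,-0.3],"turn":0,"gripper":0.1},
    {"slide":[0,0,-0.55],"turn":0,"gripper":0.1},
    {"slide":[0,0,-0.8],"turn":0,"gripper":0.1}
  ]
}}

```text
time_s: 5.12
tcp_pos: [0.6092, -0.2318, 0.1464]
eef_rot: [179.9, -0.0, -102.5]
contact_force: [2.3, -0.2, -1.2]
gripper_width: 0.0217
gripper_force: 30.0
```

Call:
{"method": "send_rows", "body": {
  "moves": [
    {"slide":[0,0,0],"turn":0,"gripper":0.1},
    {"slide":[0,0,0],"turn":0,"gripper":0.1},
    {"slide":[0,0,0],"turn":0,"gripper":0.1},
    {"slide":[0,0,0],"turn":0,"gripper":0.1},
    {"slide":[0,0,0],"turn":0,"gripper":0.1}
  ]
}}

```text
time_s: 5.53
tcp_pos: [0.6092, -0.2318, 0.1443]
eef_rot: [179.8, -0.0, -102.5]
contact_force: [0.1, 1.0, -1.6]
gripper_width: 0.0215
gripper_force: 30.0
```

```bash
python3 - <<'E'
from h import *
s=get_state(); print(s['tcp_pos'],s['eef_rot'],s['gripper_width'],s['contact_force'])
d=cam('side'); cv2.imwrite('pics/s3.png',cv2.resize(d['img'][100:400,120:420,::-1],None,fx=2,fy=2))
E
```

```text
[ 0.60923927 -0.23180646  0.14431657] [ 1.79842266e+02 -7.88915722e-03 -1.02494434e+02] 0.021471916739793324 [ 0.12984022  0.95269261 -1.55748792]
```

View pics/s3.png

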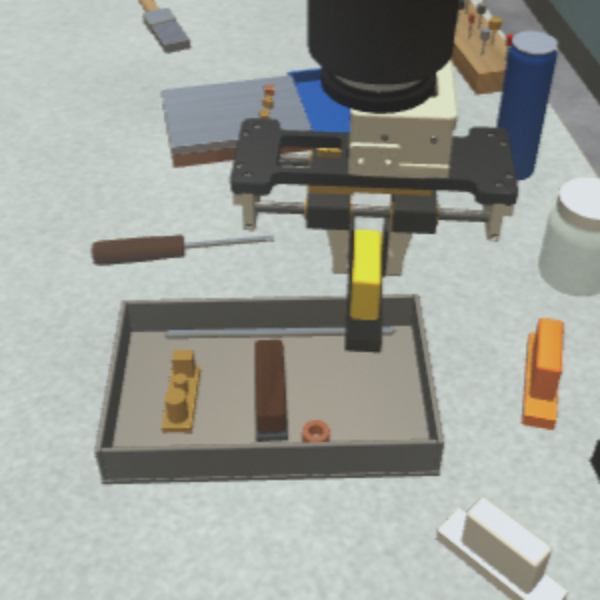

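Call:
{"method": "send_rows", "body": {
  "moves": [
    {"slide":[-0.12,0.05,0],"turn":0,"gripper":0.1},
    {"slide":[-0.32,0.14,0],"turn":0,"gripper":0.1},
    {"slide":[-0.52,0.23,0],"turn":0,"gripper":0.1},
    {"slide":[-0.72,0.32,0],"turn":0,"gripper":0.1},
    {"slide":[-0.93,0.41,0],"turn":0,"gripper":0.1}
  ]
}}

```text
time_s: 6.0
tcp_pos: [0.5793, -0.0815, 0.145]
eef_rot: [179.9, -0.0, -102.5]
contact_force: [0.7, 0.5, -1.7]
gripper_width: 0.0217
gripper_force: 30.0
```

Call:
{"method": "send_rows", "body": {
  "moves": [
    {"slide":[-0.2,0.09,0],"turn":0,"gripper":0.1},
    {"slide":[-0.4,0.18,0],"turn":0,"gripper":0.1},
    {"slide":[-0.6,0.26,0],"turn":0,"gripper":0.1},
    {"slide":[-0.8,0.35,0],"turn":0,"gripper":0.1},
    {"slide":[-0.93,0.41,0],"turn":0,"gripper":0.1}
  ]
}}

```text
time_s: 6.42
tcp_pos: [0.5495, 0.0693, 0.1453]
eef_rot: [180.0, -0.0, -102.4]
contact_force: [-0.1, -0.4, -0.6]
gripper_width: 0.0217
gripper_force: 30.0
```

Call:
{"method": "send_rows", "body": {
  "moves": [
    {"slide":[-0.22,0.1,0],"turn":-0.04,"gripper":0.1},
    {"slide":[-0.45,0.2,0],"turn":-0.08,"gripper":0.1},
    {"slide":[-0.7,0.3,0],"turn":-0.12,"gripper":0.1},
    {"slide":[-0.87,0.38,0],"turn":-0.163,"gripper":0.1},
    {"slide":[-0.94,0.41,0],"turn":-0.163,"gripper":0.1}
  ]
}}

```text
time_s: 6.83
tcp_pos: [0.52, 0.2212, 0.1452]
eef_rot: [180.0, -0.0, -87.4]
contact_force: [-0.3, -0.4, -0.7]
gripper_width: 0.0215
gripper_force: 30.0
```

Call:
{"method": "send_rows", "body": {
  "moves": [
    {"slide":[0,0,0.1],"turn":0,"gripper":0.1},
    {"slide":[0,0,0.2],"turn":0,"gripper":0.1},
    {"slide":[0,0,0.3],"turn":0,"gripper":0.1},
    {"slide":[0,0,0.3],"turn":0,"gripper":0.1},
    {"slide":[0,0,0.3],"turn":0,"gripper":0.1}
  ]
}}

```text
time_s: 7.25
tcp_pos: [0.5203, 0.2172, 0.1]
eef_rot: [179.9, -0.1, -87.8]
contact_force: [-0.1, -0.6, -1.4]
gripper_width: 0.0217
gripper_force: 30.0
```

```bash
python3 - <<'E'
from h import *
s=get_state(); print(s['tcp_pos'],s['eef_rot'],s['gripper_width'],s['contact_force'])
d=cam('side'); t=cam('top'); wr=cam('wrist')
im=np.zeros((560,800,3),np.uint8)
im[:300,:400]=cv2.resize(d['img'][90:240,180:380],(400,300)); im[:300,400:]=cv2.resize(t['img'][150:300,80:280],(400,300)); im[300:,:346]=cv2.resize(wr['img'],(346,260))
cv2.imwrite('pics/s4.png',im[:,:,::-1])
for n in('side','top'):
  D=d if n=='side' else t
E
```

```text
[0.520306   0.21718075 0.10001793] [ 1.79878041e+02 -1.15584658e-01 -8.78392851e+01] 0.021747253181213753 [-0.10988313 -0.6194956  -1.36291381]
```

View pics/s4.png

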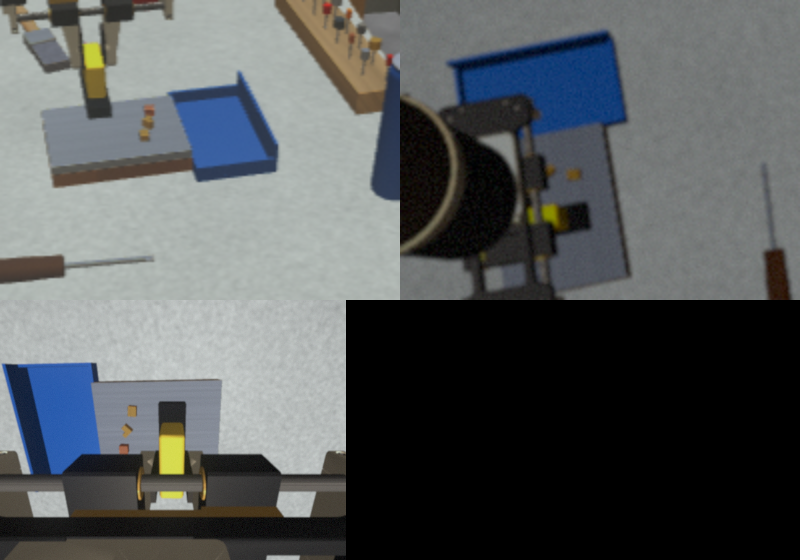

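Call:
{"method": "send_rows", "body": {
  "moves": [
    {"slide":[0,0,0.08],"turn":0,"gripper":0.1},
    {"slide":[0,0,0.16],"turn":0,"gripper":0.1},
    {"slide":[0,0,0.24],"turn":0,"gripper":0.1},
    {"slide":[0,0,0.29],"turn":0,"gripper":0.1},
    {"slide":[0,0,0.29],"turn":0,"gripper":0.1}
  ]
}}

```text
time_s: 7.82
tcp_pos: [0.5203, 0.2175, 0.0566]
eef_rot: [179.9, -0.0, -87.8]
contact_force: [0.0, -0.3, -0.9]
gripper_width: 0.0217
gripper_force: 30.0
```

Call:
{"method": "send_rows", "body": {
  "moves": [
    {"slide":[0,0,0.004],"turn":0,"gripper":0.1},
    {"slide":[0,0,0.008],"turn":0,"gripper":0.1},
    {"slide":[0,0,0.012],"turn":0,"gripper":0.1},
    {"slide":[0,0,0.016],"turn":0,"gripper":0.1},
    {"slide":[0,0,0.02],"turn":0,"gripper":0.1}
  ]
}}

```text
time_s: 8.23
tcp_pos: [0.5211, 0.2182, 0.0549]
eef_rot: [-180.0, 0.0, -87.8]
contact_force: [0.3, 0.7, -1.8]
gripper_width: 0.0216
gripper_force: 30.0
```

Call:
{"method": "send_rows", "body": {
  "moves": [
    {"slide":[0,0,0.004],"turn":0,"gripper":0.1},
    {"slide":[0,0,0.008],"turn":0,"gripper":0.1},
    {"slide":[0,0,0.012],"turn":0,"gripper":0.1},
    {"slide":[0,0,0.012],"turn":0,"gripper":0.1},
    {"slide":[0,0,0.012],"turn":0,"gripper":0.1}
  ]
}}

```text
time_s: 8.65
tcp_pos: [0.5208, 0.218, 0.0526]
eef_rot: [180.0, -0.0, -87.8]
contact_force: [0.4, 0.7, -1.8]
gripper_width: 0.0217
gripper_force: 30.0
```

Call:
{"method": "send_rows", "body": {
  "moves": [
    {"slide":[0,-0.04,0],"turn":0,"gripper":0.1},
    {"slide":[0,-0.08,0],"turn":0,"gripper":0.1},
    {"slide":[0,-0.12,0],"turn":0,"gripper":0.1},
    {"slide":[0,-0.16,0],"turn":0,"gripper":0.1},
    {"slide":[0,-0.2,0],"turn":0,"gripper":0.1}
  ]
}}

```text
time_s: 9.07
tcp_pos: [0.5517, 0.2191, 0.0526]
eef_rot: [-180.0, -0.0, -87.8]
contact_force: [0.5, -0.5, -1.5]
gripper_width: 0.0217
gripper_force: 30.0
```

Call:
{"method": "send_rows", "body": {
  "moves": [
    {"slide":[0,-0.04,0],"turn":0,"gripper":0.1},
    {"slide":[0,-0.08,0],"turn":0,"gripper":0.1},
    {"slide":[0,-0.12,0],"turn":0,"gripper":0.1},
    {"slide":[0,-0.16,0],"turn":0,"gripper":0.1},
    {"slide":[0,-0.2,0],"turn":0,"gripper":0.1}
  ]
}}

```text
time_s: 9.48
tcp_pos: [0.5813, 0.2202, 0.0526]
eef_rot: [180.0, -0.0, -87.8]
contact_force: [-0.6, -0.3, -1.6]
gripper_width: 0.0215
gripper_force: 30.0
```

```bash
python3 - <<'E'
from h import *
s=get_state(); print(s['tcp_pos'],s['eef_rot'],s['contact_force'])
d=cam('side'); t=cam('top'); wr=cam('wrist')
im=np.zeros((560,800,3),np.uint8)
im[:300,:400]=cv2.resize(d['img'][90:240,180:380],(400,300)); im[:300,400:]=cv2.resize(t['img'][150:300,80:280],(400,300)); im[300:,:346]=cv2.resize(wr['img'],(346,260)); im[300:,346:]=cv2.resize(d['img'][115:190,230:330],(454,260))
cv2.imwrite('pics/s5.png',im[:,:,::-1])
E
```

```text
[0.58132047 0.22023363 0.05256531] [ 1.79988500e+02 -7.49864422e-03 -8.78171838e+01] [-0.59149755 -0.30640416 -1.57079221]
```

View pics/s5.png

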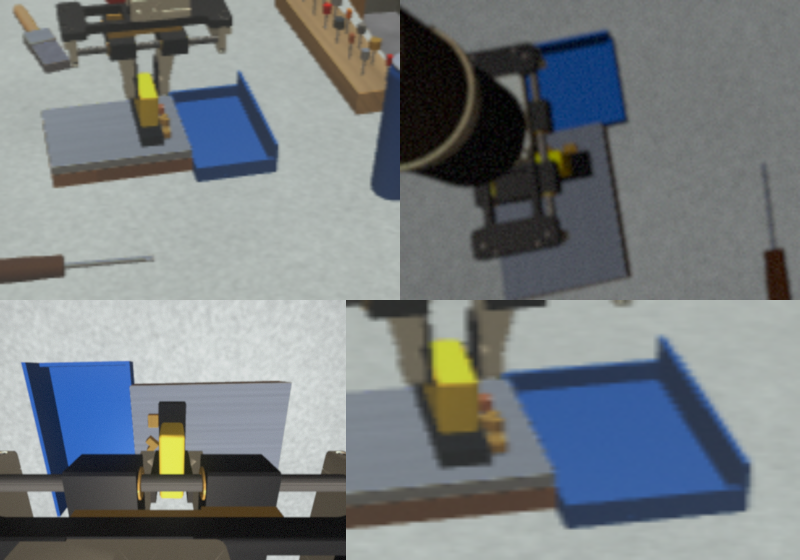

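Call:
{"method": "send_rows", "body": {
  "moves": [
    {"slide":[0,-0.04,0],"turn":0,"gripper":0.1},
    {"slide":[0,-0.08,0],"turn":0,"gripper":0.1},
    {"slide":[0,-0.12,0],"turn":0,"gripper":0.1},
    {"slide":[0,-0.16,0],"turn":0,"gripper":0.1},
    {"slide":[0,-0.2,0],"turn":0,"gripper":0.1}
  ]
}}

```text
time_s: 10.05
tcp_pos: [0.6115, 0.2215, 0.0527]
eef_rot: [-180.0, 0.0, -87.8]
contact_force: [0.7, 0.3, -1.8]
gripper_width: 0.0218
gripper_force: 30.0
```

Call:
{"method": "send_rows", "body": {
  "moves": [
    {"slide":[0,-0.03,0],"turn":0,"gripper":0.1},
    {"slide":[0,-0.06,0],"turn":0,"gripper":0.1},
    {"slide":[0,-0.09,0],"turn":0,"gripper":0.1},
    {"slide":[0,-0.09,0],"turn":0,"gripper":0.1},
    {"slide":[0,-0.09,0],"turn":0,"gripper":0.1}
  ]
}}

```text
time_s: 10.47
tcp_pos: [0.6243, 0.2218, 0.0525]
eef_rot: [180.0, -0.0, -87.8]
contact_force: [0.5, -0.2, -1.0]
gripper_width: 0.0216
gripper_force: 30.0
```

```bash
python3 - <<'E'
from h import *
s=get_state(); print(s['tcp_pos'],s['eef_rot'],s['contact_force'])
d=cam('side'); t=cam('top'); wr=cam('wrist')
im=np.zeros((560,800,3),np.uint8)
im[:300,:400]=cv2.resize(d['img'][90:240,180:380],(400,300)); im[:300,400:]=cv2.resize(t['img'][150:300,80:280],(400,300)); im[300:,:346]=cv2.resize(wr['img'],(346,260)); im[300:,346:]=cv2.resize(d['img'][115:190,230:330],(454,260))
cv2.imwrite('pics/s6.png',im[:,:,::-1])
E
```

```text
[0.62433194 0.2218438  0.05247319] [ 1.79986878e+02 -4.66805120e-03 -8.78306598e+01] [ 0.51167646 -0.24866047 -0.97487073]
```

View pics/s6.png

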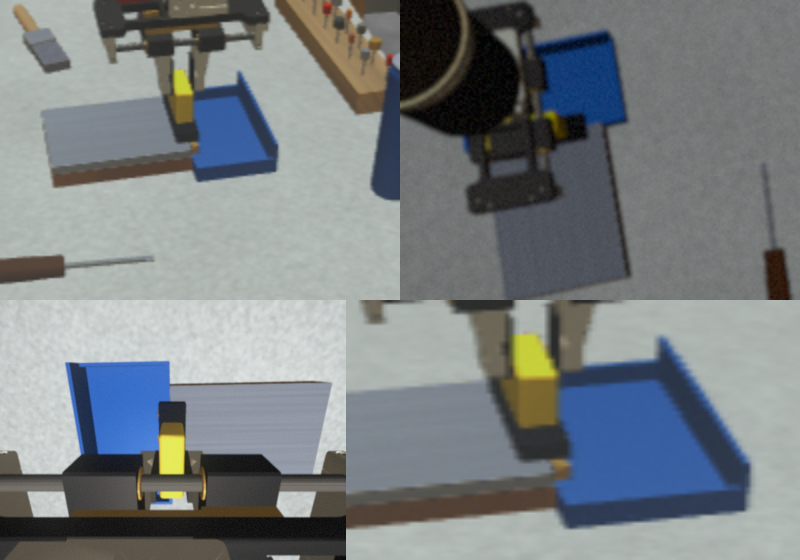

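Call:
{"method": "send_rows", "body": {
  "moves": [
    {"slide":[0,0.07,0],"turn":0,"gripper":0.1},
    {"slide":[0,0.15,0],"turn":0,"gripper":0.1},
    {"slide":[0,0.3,0],"turn":0,"gripper":0.1},
    {"slide":[0,0.45,0],"turn":0,"gripper":0.1},
    {"slide":[0,0.55,0],"turn":0,"gripper":0.1}
  ]
}}

```text
time_s: 11.03
tcp_pos: [0.5392, 0.2182, 0.0526]
eef_rot: [179.9, -0.0, -87.8]
contact_force: [0.5, 1.1, -1.7]
gripper_width: 0.0217
gripper_force: 30.0
```

```bash
python3 - <<'E'
from h import *
s=get_state(); print(s['tcp_pos'],s['eef_rot'],s['contact_force'])
d=cam('side'); t=cam('top'); wr=cam('wrist')
print('chip edge earlier',[rnd(w(d,(277.6,164),z)) for z in (.035,.02,.009)])
for n,D,bx in (('side',d,(200,115,325,190)),('top',t,(100,160,200,300)),('wrist',wr,(0,0,300,260))):
    for c,sz,a,ar in blobs(D,(3,90,60),(21,255,255),bx,6): print(n,np.round(c,1),sz,ar,[rnd(w(D,c,z)) for z in (.035,.009)])
im=np.zeros((560,800,3),np.uint8)
im[:300,:400]=cv2.resize(d['img'][90:240,180:380],(400,300)); im[:300,400:]=cv2.resize(t['img'][150:250,80:213],(400,300)); im[300:,:346]=cv2.resize(wr['img'],(346,260)); im[300:,346:]=cv2.resize(d['img'][115:190,230:330],(454,260))
cv2.imwrite('pics/s7.png',im[:,:,::-1])
E
```

```text
[0.53921878 0.21815577 0.05259261] [ 1.79945930e+02 -7.59452573e-03 -8.78269223e+01] [ 0.48106297  1.05704005 -1.69989444]
chip edge earlier [[0.6311, 0.1556], [0.6346, 0.1772], [0.6372, 0.1931]]
side [217.6 178.8] (5.457528114318848, 21.582042694091797) 96.0 [[0.4854, 0.1177], [0.4854, 0.1537]]
side [250.5 174.7] (5.457528114318848, 25.55115509033203) 85.5 [[0.5618, 0.1221], [0.565, 0.1582]]
side [270.1 172.2] (5.333493232727051, 10.418916702270508) 33.0 [[0.6085, 0.125], [0.6137, 0.1613]]
side [273.5 153.1] (9.47046184539795, 3.15682053565979) 20.5 [[0.6287, 0.2042], [0.6348, 0.2439]]
side [276.8 163.2] (5.099019527435303, 2.7456257343292236) 7.5 [[0.6298, 0.1591], [0.6359, 0.1968]]
top [166.  211.5] (3.0, 4.0) 10.5 [[0.6302, 0.1906], [0.6361, 0.1964]]
wrist [150.5 227.5] (19.0, 11.0) 170.0 [[0.6264, 0.2176], [0.6374, 0.228]]
wrist [144.6 185.1] (18.04268455505371, 9.805807113647461) 150.0 [[0.6279, 0.1879], [0.639, 0.1943]]
wrist [153.  246.5] (5.0, 10.0) 30.5 [[0.6258, 0.2318], [0.6367, 0.244]]
wrist [268.8 200.1] (15.264908790588379, 5.881285667419434) 17.0 [[0.546, 0.1949], [0.5464, 0.2023]]
wrist [291.6 202.2] (10.68414306640625, 7.867415428161621) 7.5 [[0.5307, 0.1958], [0.5292, 0.2033]]
```

View pics/s7.png

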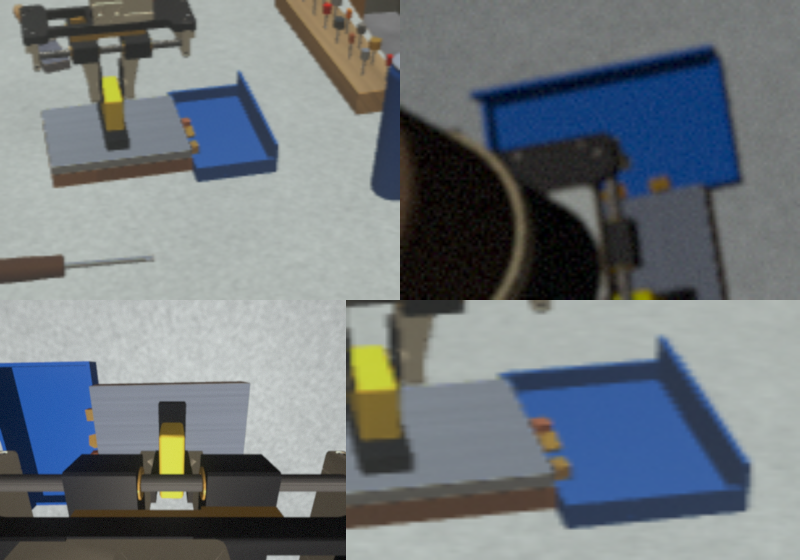

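Call:
{"method": "send_rows", "body": {
  "moves": [
    {"slide":[0,0,0.003],"turn":0,"gripper":0.1},
    {"slide":[0,0,0.006],"turn":0,"gripper":0.1},
    {"slide":[0,0,0.008],"turn":0,"gripper":0.1},
    {"slide":[0,0,0.008],"turn":0,"gripper":0.1},
    {"slide":[0,0,0.008],"turn":0,"gripper":0.1}
  ]
}}

```text
time_s: 11.6
tcp_pos: [0.5425, 0.2191, 0.052]
eef_rot: [-180.0, 0.0, -87.8]
contact_force: [-2.9, 0.1, 4.3]
gripper_width: 0.0217
gripper_force: 30.0
```

Call:
{"method": "send_rows", "body": {
  "moves": [
    {"slide":[0,0,0],"turn":0,"gripper":0.3},
    {"slide":[0,0,0],"turn":0,"gripper":0.4},
    {"slide":[0,0,0],"turn":0,"gripper":0.5},
    {"slide":[0,0,0],"turn":0,"gripper":0.55},
    {"slide":[0,0,0],"turn":0,"gripper":0.55}
  ]
}}

```text
time_s: 12.02
tcp_pos: [0.5419, 0.2187, 0.0513]
eef_rot: [180.0, -0.0, -87.8]
contact_force: [0.2, 0.1, -0.2]
gripper_width: 0.0458
gripper_force: 0.0
```

Call:
{"method": "send_rows", "body": {
  "moves": [
    {"slide":[0,0,0],"turn":0,"gripper":0.55},
    {"slide":[0,0,-0.1],"turn":0,"gripper":0.55},
    {"slide":[0,0,-0.3],"turn":0,"gripper":0.55},
    {"slide":[0,0,-0.6],"turn":0,"gripper":0.55},
    {"slide":[0,0,-0.9],"turn":0,"gripper":0.55}
  ]
}}

```text
time_s: 12.43
tcp_pos: [0.5411, 0.2181, 0.1804]
eef_rot: [179.9, -0.1, -87.8]
contact_force: [1.0, 1.4, 0.3]
gripper_width: 0.0482
gripper_force: 0.0
```

Call:
{"method": "send_rows", "body": {
  "moves": [
    {"slide":[-0.2,0,0],"turn":0,"gripper":0.55},
    {"slide":[-0.4,0,0],"turn":0,"gripper":0.55},
    {"slide":[-0.6,0,0],"turn":0,"gripper":0.55},
    {"slide":[-0.8,0,0],"turn":0,"gripper":0.55},
    {"slide":[-1,0,0],"turn":0,"gripper":0.55}
  ]
}}

```text
time_s: 12.85
tcp_pos: [0.5359, 0.3699, 0.18]
eef_rot: [-180.0, 0.0, -87.8]
contact_force: [0.0, 0.9, -0.3]
gripper_width: 0.0483
gripper_force: 0.0
```

Call:
{"method": "send_rows", "body": {
  "moves": [
    {"slide":[-0.2,0,0],"turn":0,"gripper":0.55},
    {"slide":[-0.3,0,0],"turn":0,"gripper":0.55},
    {"slide":[-0.3,0,0],"turn":0,"gripper":0.55},
    {"slide":[-0.3,0,0],"turn":0,"gripper":0.55},
    {"slide":[-0.3,0,0],"turn":0,"gripper":0.55}
  ]
}}

```text
time_s: 13.27
tcp_pos: [0.5342, 0.4129, 0.1795]
eef_rot: [180.0, -0.0, -87.8]
contact_force: [0.4, 0.3, 0.4]
gripper_width: 0.0478
gripper_force: 0.0
```

```bash
python3 - <<'E'
from h import *
d=cam('side'); t=cam('top')
for n,D,bx in (('side',d,(262,115,325,190)),('top',t,(105,165,200,225))):
    for c,sz,a,ar in blobs(D,(3,90,60),(21,255,255),bx,6): print(n,np.round(c,1),ar,[rnd(w(D,c,z)) for z in (.035,.009)])
im=np.zeros((300,800,3),np.uint8)
im[:,:400]=cv2.resize(d['img'][100:200,200:333],(400,300)); im[:,400:]=cv2.resize(t['img'][150:300,80:280],(400,300))
cv2.imwrite('pics/s8.png',im[:,:,::-1])
E
```

```text
side [273.5 153.1] 20.5 [[0.6287, 0.2042], [0.6348, 0.2439]]
side [272.  171.5] 7.5 [[0.6132, 0.127], [0.6186, 0.1633]]
side [276.8 163.2] 7.5 [[0.6298, 0.1591], [0.6359, 0.1968]]
top [150.8 214.1] 16.0 [[0.6293, 0.224], [0.6352, 0.2307]]
top [166.  211.5] 9.5 [[0.6302, 0.1906], [0.6361, 0.1964]]
top [141.5 215.5] 7.0 [[0.6291, 0.2443], [0.635, 0.2516]]
```

View pics/s8.png

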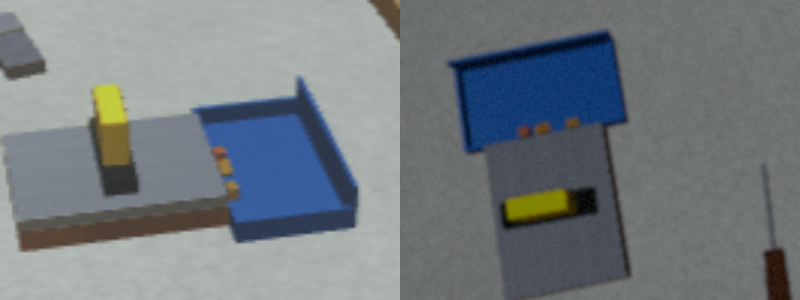

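The picture shows the scraper standing upright on the middle of the plate, at about (545,207) in the right half. All three offcuts are down in the tray next to the plate edge, at (525,130), (543,128) and (573,123), and the robot is clear.

```bash
python3 -c "from plant import order; print(order.close_job())"
```

```text
the job is handed in; nothing more can be done
None
```

The job is handed in: in the last pictures all three offcuts lay in the blue tray and the scraper stood upright, released, on the steel plate with the arm clear; the hand-in call returned no verdict.

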